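# Check a cordless skin probe on its reference tile

### The arm

A 6-joint arm with a two-finger parallel gripper is mounted at the origin on a cart in front of the work surface, level with it; the furniture and walls round the work are solid. World frame = base frame: x ahead of the robot, y to its left, z up, the work surface at z = 0. Lengths are in m, angles in rad, forces in N, time in s.
With the tool pointing down it reaches from about 0.25 to 0.725 m from the base axis. Payload 4 kg.
Tool frame: the origin (TCP) lies midway between the tips of the shut fingers; the grasp point (between the pads) lies 19 mm behind it; z points along the fingers, y is the line along which they close (so a half turn about z gives the same grasp; the last joint's range is limited). The gripper opens to 85 mm and grips with 20 to 120 N. Pads are 22 mm wide; open, the fingers measure 114 mm over their backs; the gripper's body (76 mm by 85 mm) begins 54 mm behind the grasp point. The pads swing forward as they close: fully open they stand 13 mm farther back than shut.
Start: joints at [1.255, 0.241, 0.005, 1.335, 0, 1.571], TCP at [0.155, 0.475, 0.231] pointing down, gripper open.
Joint ranges: [-2.72, 2.72], [-1.05, 1.87], [-1.09, 1.28], [-1.99, 2.15], [-1.42, 1.44], [-3.14, 3.14]. Speed limits (rad/s): [2.79, 2.79, 3.14, 3.14, 3.14, 3.14].

### API

Orientations are given as a unit quaternion [x, y, z, w].
In Python, from workcell import get_obs, camera, job_done, silhouettes gives the robot as it stands. The module is installed in compiled form; this text tells all that it offers.
- The arm moves only by the tool drive_tool, never from a script. Its argument "increments" is a list of rows, each a list of 3 entries, a list of its own where there are three numbers: the shift along the world's x, y, z in mm, then the turn, a rotation vector about the world's x, y, z in degrees, then the opening, from 0 (shut) to 1 (fully open). A call has 1 to 8 rows; each row shifts and turns the commanded pose from where the row before left it; what a row does not reach is not made up. A row lasts 1/12 s, in which the tool goes at most 41.7 mm and 7.16 degrees, less where a joint would pass 70% of its speed; a pose out of reach is approached as far as the arm can. A call is refused whole if a number of a shift passes 41.7 or a number of a turn 7.16, either way. A call with a gripper value outside its range is refused whole. The fingers move at their own pace and stop on an object; the grip force is fixed at half the most. Time passes only in rows, so rows that do not move let the fingers close. It gives the time, the measured TCP pose, the force, the opening and the grip force at its end, in the units of the state.
- get_obs(): the state, without advancing time (a new reading comes with each control period).
- camera(name): name is "side" or "top" or "wrist"; returns a dict with "image" (480x640x3 uint8, red, green, blue), "K" (3x3 intrinsics, pixels), "k1" (the pictures are not rectified: a ray, as slopes to the right and down, at radius r is drawn at 1 + k1 r^2 times it, then the intrinsics apply), "view" (4x4, takes a point from world to camera coordinates). Camera axes: x right, y down, z forward; pixel columns grow to the right and rows downward; lengths in m; the calibration is good to about 2 mm. A picture is of the moment at which its call begins. There is no depth.
- job_done(): hands the job in; it is judged then, once.
Trained networks look in a picture, given as the dict that the camera call returned (one of the last four; its "shot" number tells which), for a name from the list of things; names that differ only in an ending like _2 or _b are one class to them, and where a whole thing is asked for, a point or a joint stands for the part that bears it (a point fixed in the world has none). Each returns a list of dicts, best first, with "conf" (0 to 1); they miss things now and then, are a little off and sometimes report something else, mostly with a low value. They report only what shows in the picture. A call takes as long as a camera call.
- silhouettes(query, picture): "region" (480x640 bool, what is visible of it) and "bbox" ([left, top, right, bottom] in pixels, round what is visible of it).
The state is a dict: "clock": time; "joint_pos": joint angles; "joint_vel": joint speeds; "tau": joint torques, N m; "eef_pos": TCP position; "tool_rot": TCP orientation; "ft_force": force on the tool from outside, world axes, zero at the start; "ft_torque": the same for the moment, N m; "grip_width": finger opening in m; "grasp_force": force on a finger pad.
Only numpy, scipy, OpenCV 4.12 (cv2) and the standard library are available. Lean on these libraries where they do the work, as an engineer would, in place of code of your own. Each camera call takes 0.05 s, during which the arm holds its last target. There are 200 camera calls.

### The job

Do the morning check of the cordless skin-moisture probe: first slide the dust shutter on the sloping check stand fully aside, then lift the slimmer, taller of the two probes out of the charging dock. Set its sprung nose square on the middle of the uncovered round reference tile and press only lightly, so that the nose is pushed in by about half of its travel, and finish while still holding the probe there like that. Leave the squat probe in the dock and the other things on the table alone.

Things in the scene. Friction and masses are not known exactly. Their poses are not given: they have to be found in the camera images.
- check_stand: White wedge-shaped stand, fixed, 120 mm deep (its x), 176 mm wide (its y). Origin: centre of its underside; x to its high rear edge, z up. Top face rises towards +x at 20 degrees: 23 mm high at the front edge, 45 at the middle, 67 at the rear. Two aluminium rails along y on the face, 77 mm apart, 14.5 mm proud.
- reference_tile: White ceramic disc, 30 mm, with engraved ring and cross, on the stand's sloping face, 40 mm to the -y side of its middle. Origin: centre of its upper surface, the marked spot; z = outward normal of the face (20 degrees from vertical, leaning to the stand's -x), x up the slope. A steel ring round it, 31 mm inside, 41 mm outside, rises 4 mm above it. Hidden by the closed shutter, 6.5 mm above it.
- shutter (a joint): Steel dust shutter, a plate 68 x 66 mm sliding in the rails along the stand's +y; 0 = covering the tile, 0.068 m = fully aside (end stop). It stays where it is left; about 1 N moves it. It may start up to 10 mm ajar.
- shutter_grip (a point): Top centre of the black grip bar on the shutter: 34 mm long up the slope, 10 mm thick along the sliding direction, standing 18 mm off the plate, square to the sloping face. Moves with the shutter; axes parallel to those of the reference tile.
- charging_dock: White charging dock, fixed to the table, 84 x 172 mm, 55 mm high, with two round upright wells (30 mm diameter, 50 mm deep) at 41 mm either side of its middle along its y. Origin at the centre of its underside.
- probe: Skin-moisture probe, loose, about 0.12 kg, slim, 128 mm long, round about z. Origin: nose tip when out; z up the handle. Nose 18 mm diameter (z 0-10 mm), grey barrel 26 (10-40), shoulder 38 (40-48), white handle 26 (48-114, grasp here), domed end to 128. It starts upright in either well, shoulder on the dock: origin 15 mm above the table, top 143 mm.
- probe_nose (a joint): How far the flat-ended nose is pushed into the probe, 0 = out, 0.008 m = fully in. Spring: about 0.5 N to start moving, 1.5 N at 4 mm, 2.5 N at 8 mm.
- nose_tip (a point): Centre of the flat end of the probe's nose, 18 mm diameter; moves with the nose; z points up the handle.
- squat_probe: The other probe, loose in the other well: 92 mm long, handle about 40 mm thick, top 107 mm above the table. Origin at its tip, z up. To be left alone.
- timer: White timer with a display, 62 x 62 x 21 mm, a bystander. Origin at the centre of its underside.
- cream_pot: Pale cream pot with a ribbed lid, 71 mm diameter, 30 mm high, a bystander. Origin at the centre of its underside.
- vial: Small white vial with a flat cap, 30 mm diameter, 54 mm high, a bystander. Origin at the centre of its underside.

How it is judged:
On the way, in this order (a step that is already met when the one before it is completed fails the run):
1. the shutter is slid fully aside while the probe still stands in the dock (value of joint shutter above 0.06 m and distance of probe from where it was at the start of the episode below 0.015 m), for 0.2 s.
2. the slim probe is lifted clear of the dock in the gripper (z of probe in the frame of charging_dock above 0.06 m and contact force between the fingers and probe above 1 N), for 0.2 s.
At the end, for the whole second after the job is handed in: Held still in the gripper: nose on the tile within 5 mm of its centre, probe within 7 degrees of square to it, nose pushed in 2 to 6.5 mm of its 8 mm, 0.5 to 4 N on the tile; shutter at least 60 mm open; squat probe still in its well (distance between nose_tip and reference_tile below 0.005 m and angle between the z axis of nose_tip and the z axis of reference_tile, either way round below 0.12 rad and value of joint probe_nose between 0.002 and 0.0065 m and contact force between probe and reference_tile between 0.5 and 4 N and contact force between the fingers and probe above 1 N and linear speed of probe below 0.02 m/s and value of joint shutter above 0.06 m and distance of squat_probe from where it was at the start of the episode below 0.01 m); the arm keeps its last pose, push and grip.
It fails at once if the probe is pressed hard (more than 15 N) on the check stand or tile (contact force between probe and check_stand above 15 N).
It fails at once if the squat probe is disturbed (distance of squat_probe from where it was at the start of the episode above 0.015 m).
It fails at once if the timer, the cream pot or the vial is pushed away (distance of any of timer, cream_pot, vial from where it was at the start of the episode above 0.02 m).
It also fails if it takes over 59 s, if anything falls off the work surface, if the arm or the gripper's body presses on something with over 40 N, if the wrist force passes 120 N, or if a joint passes its speed limit or range.

## Working session

There is one attempt and no reset: what is moved stays moved. The work goes in short steps, Python scripts to look and compute and a tool call to move; the robot and the scene stay as the last step left them, time stands still between calls to the robot, and variables do not carry over. Pictures are saved under pics/ and viewed, at most 10 in all, crops included, and the job is handed in when it is done.

Besides the shell and the picture viewer there is one more tool, called after "Call:" as name([rows], argument=value, ...), one row to a line, values as JSON. drive_tool: Moves the arm, as the interface text tells. Its arguments: {"type":"object","properties":{"increments":{"type":"array"}},"required":["increments"]}

```bash
mkdir -p pics; cat > h.py <<'E'
import numpy as np, cv2, pickle
from workcell import get_obs, camera, job_done, silhouettes
from scipy.spatial.transform import Rotation as R
def proj(c,P):
    P=np.atleast_2d(P); q=P@c['view'][:3,:3].T+c['view'][:3,3]
    s=q[:,:2]/q[:,2:]; s=s*(1+c['k1']*(s**2).sum(1,keepdims=True))
    K=np.array(c['K']); return s@K[:2,:2].T+K[:2,2]
def ray(c,uv):
    K=np.array(c['K']); d=np.linalg.solve(K[:2,:2],np.array(uv,float)-K[:2,2]); s=d.copy()
    for _ in range(20): s=d/(1+c['k1']*(s@s))
    V=np.array(c['view']); Rm=V[:3,:3]; return -Rm.T@V[:3,3], Rm.T@np.r_[s,1]
def onz(c,uv,z):
    o,d=ray(c,uv); return o+d*(z-o[2])/d[2]
E
python3 - <<'E'
from h import *
o=get_obs(); print({k:np.round(v,3) for k,v in o.items()})
D={}
for n in ['top','side']:
    c=camera(n); c['view']=np.array(c['view']); D[n]=c
    cv2.imwrite(f'pics/{n}0.png',c['image'][:,:,::-1])
    print(n,np.round(c['K'],1).tolist(),c['k1'],np.round(c['view'],3).tolist())
    for q in ['check_stand','reference_tile','shutter','shutter_grip','charging_dock','probe','squat_probe','timer','cream_pot','vial']:
        for s in silhouettes(q,c)[:2]:
            r=s['region']; ys,xs=np.nonzero(r); print(n,q,round(s['conf'],2),np.round(s['bbox']).tolist(),'cen',xs.mean().round(1),ys.mean().round(1),len(xs))
            c.setdefault('seg',{}).setdefault(q,r)
pickle.dump(D,open('d0.pkl','wb'))
E
```

```text
{'clock': np.float64(0.0), 'joint_pos': array([1.255, 0.241, 0.004, 1.335, 0.   , 1.571]), 'joint_vel': array([ 0.001, -0.   ,  0.002, -0.002, -0.   , -0.001]), 'tau': array([ 1.0000e-03, -3.7231e+01,  2.5241e+01,  1.7000e-02, -0.0000e+00,
       -0.0000e+00]), 'eef_pos': array([0.155, 0.475, 0.23 ]), 'tool_rot': array([ 0.157,  0.988, -0.001, -0.   ]), 'ft_force': array([-0.329,  0.473,  0.015]), 'ft_torque': array([ 0.049, -0.017, -0.004]), 'grasp_force': np.float64(0.0), 'grip_width': np.float64(0.086)}
top [[459.5, 0.0, 317.8], [0.0, 459.5, 232.2], [0.0, 0.0, 1.0]] 0.022527192861304158 [[0.006, -1.0, 0.024, -0.008], [-0.986, -0.01, -0.167, 0.514], [0.167, -0.022, -0.986, 0.963], [0.0, 0.0, 0.0, 1.0]]
top check_stand 0.73 [248.0, 234.0, 268.0, 253.0] cen 257.2 242.4 284
top shutter 0.78 [404.0, 244.0, 440.0, 278.0] cen 421.5 262.4 831
top shutter 0.33 [306.0, 228.0, 336.0, 262.0] cen 320.0 243.4 778
top shutter_grip 0.59 [404.0, 244.0, 441.0, 280.0] cen 422.0 262.6 888
top shutter_grip 0.34 [248.0, 233.0, 268.0, 253.0] cen 257.1 242.3 280
top charging_dock 0.95 [203.0, 224.0, 281.
[... 553 characters left out ...]
0.0, 1.0]]
side check_stand 0.74 [270.0, 286.0, 403.0, 416.0] cen 339.2 352.7 9015
side shutter 0.7 [325.0, 328.0, 374.0, 381.0] cen 348.6 352.6 1589
side shutter_grip 0.7 [322.0, 328.0, 375.0, 379.0] cen 348.2 352.9 1548
side charging_dock 0.76 [240.0, 193.0, 310.0, 260.0] cen 274.6 227.4 2421
side probe 0.69 [268.0, 182.0, 289.0, 228.0] cen 279.8 204.9 634
side squat_probe 0.81 [256.0, 169.0, 277.0, 203.0] cen 265.5 188.4 510
side timer 0.76 [249.0, 268.0, 290.0, 304.0] cen 268.9 284.9 1001
side cream_pot 0.77 [293.0, 257.0, 329.0, 295.0] cen 312.3 275.4 1031
side cream_pot 0.24 [265.0, 182.0, 291.0, 227.0] cen 279.6 206.0 651
side vial 0.94 [352.0, 237.0, 367.0, 264.0] cen 361.7 250.5 384
```

```bash
python3 - <<'E'
import cv2
a=cv2.imread('pics/top0.png')[170:320,190:490]; cv2.imwrite('pics/topc.png',cv2.resize(a,None,fx=2.66,fy=2.66,interpolation=2))
a=cv2.imread('pics/side0.png')[160:430,230:430]; cv2.imwrite('pics/sidec.png',cv2.resize(a,None,fx=2.2,fy=2.2,interpolation=2))
E
```

```text
(no output)
```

View pics/topc.png

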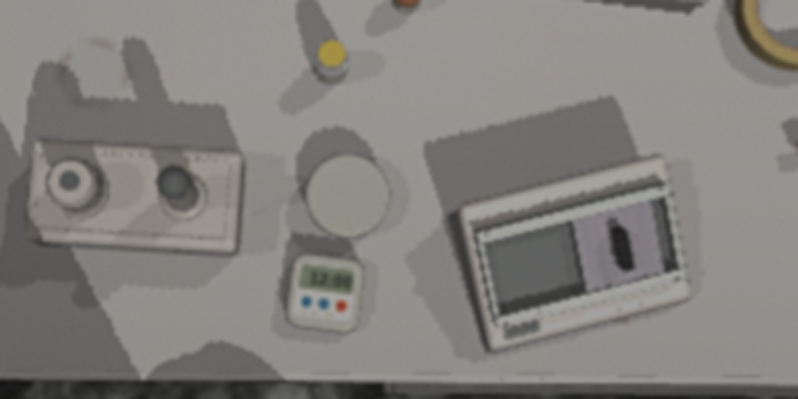

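View pics/sidec.png

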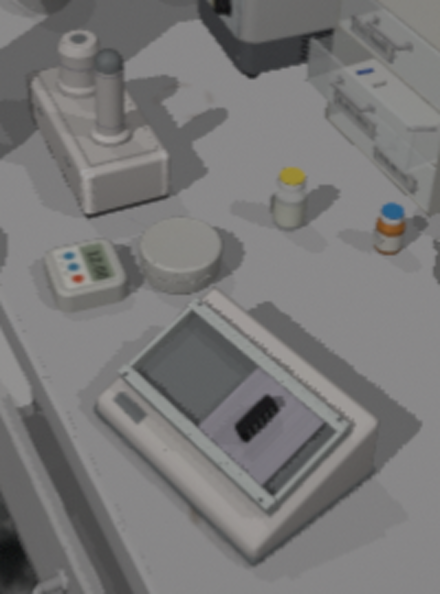

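```bash
cat > fit.py <<'E'
from h import *
from scipy.optimize import minimize, least_squares
S=4
def draw(c,hulls):
    m=np.zeros((480*S//1,640*S),np.uint8)
    for P in hulls:
        p=(proj(c,P)+.5)*S; cv2.fillPoly(m,[cv2.convexHull(p.astype(np.float32)).astype(np.int32)],255)
    return cv2.resize(m,(640,480),interpolation=cv2.INTER_AREA)/255.
def ring(x,y,z,r): a=np.linspace(0,2*np.pi,40); return np.c_[x+r*np.cos(a),y+r*np.sin(a),z+0*a]
def probe(x,y):
    return [np.vstack([ring(x,y,.055,.019),ring(x,y,.063,.019)]),np.vstack([ring(x,y,.063,.013),ring(x,y,.129,.013),ring(x,y,.138,.010),ring(x,y,.1425,.004)])]
def loc(P,x,y,yaw): return np.asarray(P,float)@R.from_euler('z',yaw).as_matrix().T+[x,y,0]
W=np.array([[s*.06,t*.088,z] for s in(-1,1) for t in(-1,1) for z in(0,.045+s*.022)])
def iou(a,b): return np.minimum(a,b).sum()/np.maximum(a,b).sum()
E
python3 - <<'E'
from fit import *
D=pickle.load(open('d0.pkl','rb')); T,Sd=D['top'],D['side']
def f(p): return -sum(iou(draw(c,probe(*p)),c['seg']['probe']) for c in (T,Sd))
p0=onz(T,(256.5,239),.13)[:2]; r=minimize(f,p0,method='Nelder-Mead',options=dict(initial_simplex=[p0,p0+[.01,0],p0+[0,.01]])); print('probe',p0,r.x,r.fun)
fs=lambda p:-iou(draw(Sd,probe(*p)),Sd['seg']['probe']); r2=minimize(fs,r.x,method='Nelder-Mead',options=dict(initial_simplex=[p0,p0+[.01,0],p0+[0,.01]])); print('side only',r2.x,r2.fun)
# stand corners: order rear+y, rear-y, front-y, front+y (top face)
tc=np.array([[460,207],[662,157],[690,297],[490,350]])/2.66+[190,170]
sc=np.array([[212,290],[375,422],[255,538],[97,405]])/2.2+[230,160]
C=np.array([[.06,.088,.067],[.06,-.088,.067],[-.06,-.088,.023],[-.06,.088,.023]])
for nm,cs in (('both',[(T,tc),(Sd,sc)]),('top',[(T,tc)]),('side',[(Sd,sc)])):
    g=least_squares(lambda p:np.concatenate([(proj(c,loc(C,*p))-k).ravel() for c,k in cs]),[.35,-.25,.2]); print('stand',nm,g.x,np.round(g.fun,1).tolist())
b=g.x
g=minimize(lambda p:-iou(draw(Sd,[loc(W,*p)]),Sd['seg']['check_stand']),b,method='Nelder-Mead',options=dict(initial_simplex=[b,b+[.01,0,0],b+[0,.01,0],b+[0,0,.1]])); print('stand sil',g.x,g.fun)
# dock
B=np.array([[s*.042,t*.086,z] for s in(-1,1) for t in(-1,1) for z in(0,.055)])
def fd(p):
    t=0
    for c in (T,Sd):
        m=c['seg']['charging_dock']|c['seg']['probe']|c['seg']['squat_probe']
        x,y=loc([[0,-.041,0]],*p)[0,:2]; x2,y2=loc([[0,.041,0]],*p)[0,:2]
        sq=[np.vstack([ring(x2,y2,.055,.02),ring(x2,y2,.105,.018)])]
        t-=iou(draw(c,[loc(B,*p)]+probe(x,y)+sq),m)
    return t
b=np.array([r.x[0],r.x[1]+.041,0.]); g=minimize(fd,b,method='Nelder-Mead',options=dict(initial_simplex=[b,b+[.01,0,0],b+[0,.01,0],b+[0,0,.1]])); print('dock',g.x,g.fun,'well',loc([[0,-.041,0]],*g.x))
for q,z in (('timer',.02),('cream_pot',.03),('vial',.05)):
    ys,xs=np.nonzero(T['seg'][q]); print(q,onz(T,(xs.mean(),ys.mean()),z))
for p in ((421.5,262.4),): print('grip top?',onz(T,p,.06))
sg=np.array([262,410])/2.2+[230,160]; print('grip side',onz(Sd,sg,.075), 'top', onz(T,np.array([619,240])/2.66+[190,170],.075))
E
```

```text
probe [0.48411362 0.1204064 ] [0.48650249 0.12403517] -1.7463859146922407
side only [0.48935043 0.12954106] -0.9114874657148676
stand both [ 0.44420087 -0.19600293  0.26995499] [-1.8, -0.7, 0.7, -2.8, 1.0, -0.0, -0.3, 0.9, -0.3, -3.2, 2.7, -1.7, -1.0, 6.8, -3.0, -3.1]
stand top [ 0.44284022 -0.19616382  0.26031428] [-1.6, -0.5, 1.2, -1.8, 1.0, 1.0, -0.6, 1.3]
stand side [ 0.44503686 -0.19564517  0.27605617] [-0.4, -3.4, 3.1, -2.4, -0.2, 6.4, -2.7, -3.1]
stand sil [ 0.44719286 -0.1925059   0.25644983] -0.9469148356247643
dock [ 0.48849574  0.16654972 -0.06859398] -1.8578619663003557 well [[0.48568559 0.12564614 0.        ]]
timer [0.41246614 0.00948166 0.02      ]
cream_pot [ 0.49168644 -0.00770178  0.03      ]
vial [0.59952009 0.00594258 0.05      ]
grip top? [ 0.44782778 -0.22500339  0.06      ]
grip side [ 0.45030608 -0.2292402   0.075     ] top [ 0.45087108 -0.22394427  0.075     ]
```

Call:
drive_tool([
  [[14.3,-34.9,0],[0,0,-7],0],
  [[14.3,-34.9,0],[0,0,-7],0],
  [[14.3,-34.9,0],[0,0,-7],0],
  [[14.3,-34.9,0],[0,0,-7],0],
  [[14.3,-34.9,0],[0,0,-7],0],
  [[14.3,-34.9,0],[0,0,-7],0],
  [[14.3,-34.9,0],[0,0,-7],0],
])

```text
clock: 1.68
eef_pos: [0.2556, 0.2294, 0.2315]
tool_rot: [0.555, 0.832, 0.0, 0.0]
ft_force: [1.1, -0.2, 0.2]
grip_width: 0.0006
grasp_force: 0.0
```

Call:
drive_tool([
  [[14.3,-34.9,0],[0,0,-7],0],
  [[14.3,-34.9,0],[0,0,-7],0],
  [[14.3,-34.9,0],[0,0,-7],0],
  [[14.3,-34.9,0],[0,0,-7],0],
  [[14.3,-34.9,0],[0,0,-7],0],
  [[14.3,-34.9,0],[0,0,-7],0],
  [[14.3,-34.9,0],[0,0,-7],0],
])

```text
clock: 2.27
eef_pos: [0.3559, -0.0153, 0.2317]
tool_rot: [0.85, 0.526, 0.001, 0.0]
ft_force: [1.4, 0.1, 0.3]
grip_width: 0.0001
grasp_force: 0.0
```

Call:
drive_tool([
  [[14.3,-34.9,0],[0,0,-7],0],
  [[14.3,-34.9,0],[0,0,-7],0],
  [[14.3,-34.9,0],[0,0,-7],0],
  [[14.3,-34.9,0],[0,0,-7],0],
  [[14.3,-34.9,0],[0,0,-7],0],
  [[14.3,-34.9,0],[0,0,-7],0],
  [[14.3,-34.9,0],[0,0,-7],0],
  [[0,0,0],[0,0,0],0],
])

```text
clock: 2.93
eef_pos: [0.4576, -0.2634, 0.23]
tool_rot: [0.992, 0.125, 0.0, 0.001]
ft_force: [0.1, -0.0, 0.0]
grip_width: -0.0001
grasp_force: 0.0
```

```bash
python3 - <<'E'
from h import *
c=camera('wrist'); c['view']=np.array(c['view']); pickle.dump(c,open('w1.pkl','wb'))
cv2.imwrite('pics/w1.png',c['image'][:,:,::-1])
print(np.round(c['K'],1).tolist(),c['k1'],np.round(c['view'],3).tolist())
for q in ['check_stand','shutter_grip','shutter']:
    for s in silhouettes(q,c)[:2]: print(q,s['conf'],s['bbox'])
print(proj(c,[[0.4475,-.227,.068]]), proj(c,[get_obs()['eef_pos']]))
E
```

```text
[[335.3, 0.0, 316.0], [0.0, 335.3, 240.9], [0.0, 0.0, 1.0]] -0.057570609777913735 [[0.249, -0.968, 0.001, -0.37], [-0.933, -0.24, 0.269, 0.329], [-0.26, -0.068, -0.963, 0.478], [0.0, 0.0, 0.0, 1.0]]
check_stand 0.59 [146.8, 149.6, 335.6, 263.1]
check_stand 0.39 [238.3, 190.4, 311.6, 250.6]
shutter_grip 0.98 [240.0, 193.4, 313.0, 251.6]
shutter 0.66 [239.9, 189.0, 313.5, 247.3]
[[274.56681239 224.00238711]] [[299.66434635 301.91743312]]
```

View pics/w1.png

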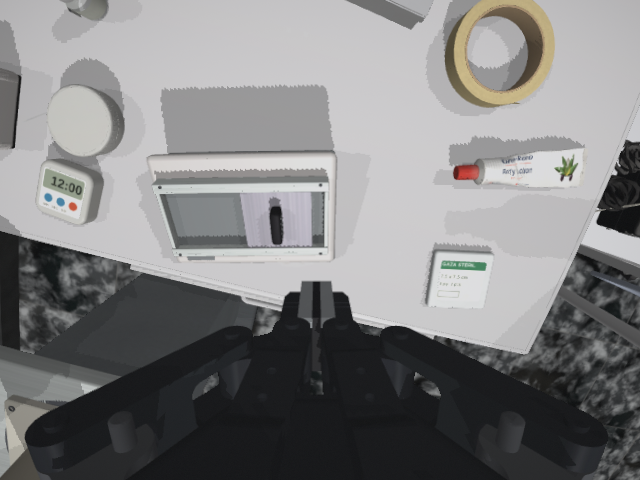

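Call:
drive_tool([
  [[-1.5,5.8,-35],[0,0,0],0],
  [[0,0,-35],[0,0,0],0],
  [[0,0,-35],[0,0,0],0],
  [[0,0,-30],[0,0,0],0],
  [[0,0,-20],[0,0,0],0],
  [[0,0,-10],[0,0,0],0],
  [[0,0,-5],[0,0,0],0],
  [[0,0,0],[0,0,0],0],
])

```text
clock: 3.8
eef_pos: [0.4539, -0.2509, 0.0614]
tool_rot: [0.991, 0.13, -0.0, -0.0]
ft_force: [-0.2, -0.6, 0.7]
grip_width: -0.0001
grasp_force: 0.0
```

Call:
drive_tool([
  [[-1.3,4.8,-1],[0,0,0],0],
  [[-1.3,4.8,0],[0,0,0],0],
  [[-1.3,4.8,0],[0,0,0],0],
  [[-1.3,4.8,0],[0,0,0],0],
  [[-1.3,4.8,0],[0,0,0],0],
  [[-1.3,4.8,0],[0,0,0],0],
  [[-1.3,4.8,0],[0,0,0],0],
  [[0,0,0],[0,0,0],0],
])

```text
clock: 4.47
eef_pos: [0.4444, -0.2171, 0.0603]
tool_rot: [0.991, 0.13, -0.0, -0.0]
ft_force: [0.7, -0.5, 0.4]
grip_width: -0.0002
grasp_force: 0.0
```

```bash
python3 - <<'E'
from h import *
c=camera('wrist'); cv2.imwrite('pics/w2.png',c['image'][0:360,120:520,::-1].repeat(2,0).repeat(2,1)[:600])
E
```

```text
(no output)
```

View pics/w2.png

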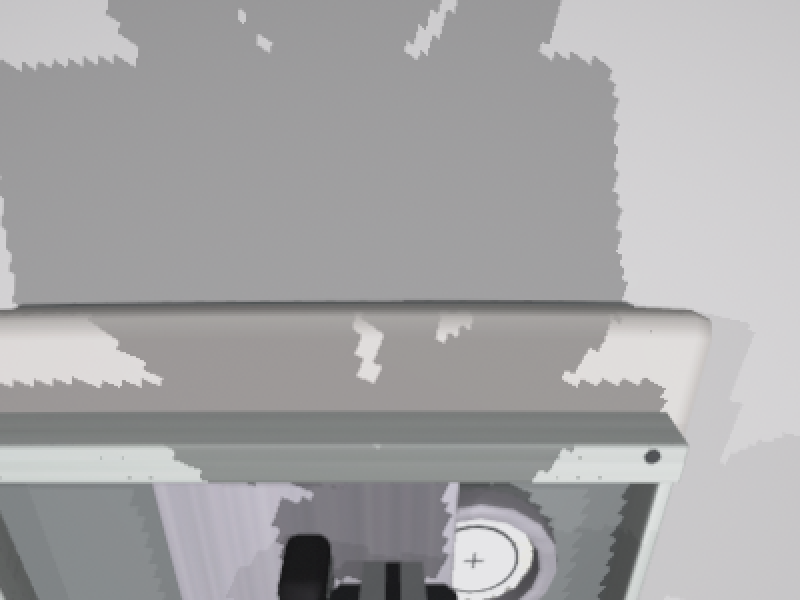

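Call:
drive_tool([
  [[-1.3,4.8,0],[0,0,0],0],
  [[-1.3,4.8,0],[0,0,0],0],
  [[-1.3,4.8,0],[0,0,0],0],
  [[-1.3,4.8,0],[0,0,0],0],
  [[-1.3,4.8,0],[0,0,0],0],
  [[0,0,0],[0,0,0],0],
])

```text
clock: 5.02
eef_pos: [0.4379, -0.1931, 0.0602]
tool_rot: [0.991, 0.13, -0.0, -0.001]
ft_force: [0.7, 0.6, 1.3]
grip_width: 0.0004
grasp_force: 0.0
```

Call:
drive_tool([
  [[-0.5,1.9,0],[0,0,0],0],
  [[-0.5,1.9,0],[0,0,0],0],
  [[0,0,0],[0,0,0],0],
])

```text
clock: 5.27
eef_pos: [0.4373, -0.1901, 0.0602]
tool_rot: [0.992, 0.13, -0.0, -0.0]
ft_force: [0.4, -0.6, 0.3]
grip_width: 0.0001
grasp_force: 0.0
```

Call:
drive_tool([
  [[-0.5,1.9,0],[0,0,0],0],
  [[-0.5,1.9,0],[0,0,0],0],
  [[0,0,0],[0,0,0],0],
])

```text
clock: 5.52
eef_pos: [0.437, -0.1885, 0.0605]
tool_rot: [0.992, 0.129, 0.0, 0.002]
ft_force: [1.1, -6.2, -3.5]
grip_width: -0.0001
grasp_force: 3.1
```

Call:
drive_tool([
  [[-0.5,1.9,0],[0,0,0],0],
  [[0,0,0],[0,0,0],0],
])

```text
clock: 5.68
eef_pos: [0.437, -0.1883, 0.0606]
tool_rot: [0.992, 0.129, 0.0, 0.004]
ft_force: [1.3, -11.5, -5.5]
grip_width: 0.0
grasp_force: 5.3
```

Call:
drive_tool([
  [[1,-5.6,0],[0,0,0],0],
  [[0.5,-2,15],[0,0,0],0],
  [[0,0,40],[0,0,0],0],
  [[0,-10,38],[0,0,0],0],
  [[0,-20,30],[0,0,0],0],
  [[0,-20,0],[0,0,0],0],
  [[0,0,0],[0,0,0],0],
  [[0,0,0],[0,0,0],0],
])

```text
clock: 6.35
eef_pos: [0.4373, -0.2426, 0.1834]
tool_rot: [0.992, 0.129, 0.0, -0.0]
ft_force: [-0.7, 0.1, -0.6]
grip_width: -0.0
grasp_force: 0.0
```

```bash
cat > tile.py <<'E'
from h import *
import sys
def ell(c):
    out=[]
    for s in silhouettes('reference_tile',c)[:2]:
        r=s['region'].astype(np.uint8); cn=max(cv2.findContours(r,0,1)[0],key=len); e=cv2.fitEllipse(cn); out.append((round(s['conf'],2),np.round(e[0],1),np.round(e[1],1),np.round(s['bbox'],0)))
    return out
E
python3 - <<'E'
from tile import *
c=camera('wrist'); c['view']=np.array(c['view']); pickle.dump(c,open('w3.pkl','wb')); print(get_obs()['eef_pos'])
T=camera('top');S=camera('side')
for n,k in (('w',c),('t',T),('s',S)):
    k['view']=np.array(k['view'])
    for e in ell(k): print(n,*e,onz(k,e[1],.046))
u,v=proj(c,[[.456,-.233,.046]])[0].astype(int); print(u,v)
a=c['image'][max(v-75,0):v+75,max(u-100,0):u+100,::-1]; cv2.imwrite('pics/w3.png',cv2.resize(a,None,fx=4,fy=4,interpolation=2))
pickle.dump((T,S),open('ts3.pkl','wb'))
E
```

```text
[ 0.43674202 -0.24173096  0.18258952]
w 0.66 [312.4 208.3] [43.7 46.8] [288. 186. 336. 233.] [ 0.45441614 -0.23522291  0.046     ]
t 0.62 [422.7 260.1] [14.  18.6] [414. 250. 432. 269.] [ 0.45433246 -0.23128353  0.046     ]
t 0.2 [395.7 269.3] [31.5 35.2] [380. 252. 413. 287.] [ 0.43380885 -0.17207343  0.046     ]
s 0.56 [353.  358.2] [23.4 25.1] [338. 345. 366. 372.] [ 0.45766381 -0.23161402  0.046     ]
310 205
```

View pics/w3.png

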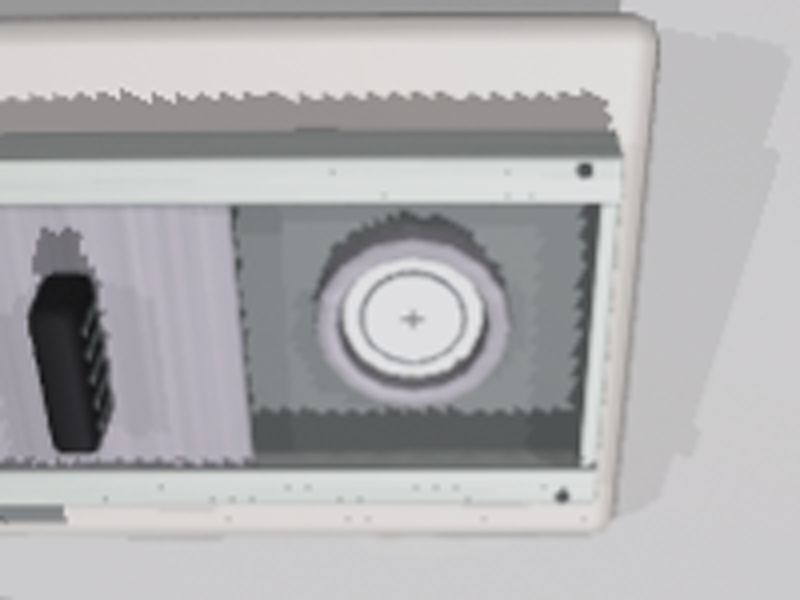

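```bash
python3 - <<'E'
from h import *
c=pickle.load(open('w3.pkl','rb')); T,S=pickle.load(open('ts3.pkl','rb'))
px=[(c,(313.,209.2)),(T,(422.7,260.1)),(S,(353.,358.2))]
A=np.zeros((3,3));b=np.zeros(3)
for k,p in px:
    k['view']=np.array(k['view']); o,d=ray(k,p); d/=np.linalg.norm(d); M=np.eye(3)-np.outer(d,d); A+=M;b+=M@o
X=np.linalg.solve(A,b); print(X)
for k,p in px: print(proj(k,X)-p)
for z in (.045,.047,.05): print(onz(c,(313,209.2),z))
# stand yaw from wrist picture rail corners (crop/4+offset): rear rail inner edge, front rail inner edge
for a,bb in (((0,203),(600,205)),((240,466),(598,466))):
    P=[onz(c,np.array(q)/4+[210,130],.055) for q in (a,bb)]; d=P[0]-P[1]; print('slide dir yaw',np.arctan2(-d[0],d[1]))
E
```

```text
[ 0.45493126 -0.23343094  0.04834754]
[[-2.55067009 -1.54042023]]
[[ 1.24954382 -0.3822818 ]]
[[-0.89923449  0.46097348]]
[ 0.45362517 -0.23594288  0.045     ]
[ 0.45397781 -0.23587333  0.047     ]
[ 0.45450677 -0.23576902  0.05      ]
slide dir yaw 0.2538326097213916
slide dir yaw 0.2595702217463878
```

Call:
drive_tool([
  [[4.5,29,6],[0,0,6.5],1],
  [[4.5,29,6],[0,0,6.5],1],
  [[4.5,29,6],[0,0,6.5],1],
  [[4.5,29,6],[0,0,6.5],1],
  [[4.5,29,6],[0,0,6.5],1],
  [[4.5,29,6],[0,0,6.5],1],
  [[4.5,29,6],[0,0,6.5],1],
  [[4.5,29,6],[0,0,6.5],1],
])

```text
clock: 7.32
eef_pos: [0.4731, -0.0084, 0.2313]
tool_rot: [0.833, 0.554, -0.0, -0.0]
ft_force: [1.1, -0.6, 0.9]
grip_width: 0.0855
grasp_force: 0.0
```

Call:
drive_tool([
  [[4.5,29,0],[0,0,6.5],1],
  [[4.5,29,0],[0,0,6.5],1],
  [[5,27,0],[0,0,6],1],
  [[0,0,0],[0,0,0],1],
  [[0,0,0],[0,0,0],1],
  [[0,0,0],[0,0,0],1],
])

```text
clock: 7.82
eef_pos: [0.487, 0.0748, 0.2309]
tool_rot: [0.732, 0.681, -0.001, -0.0]
ft_force: [-0.2, -0.2, 0.1]
grip_width: 0.0852
grasp_force: 0.0
```

```bash
python3 - <<'E'
from fit import *
c=camera('wrist'); c['view']=np.array(c['view']); o=get_obs(); print(o['eef_pos'],R.from_quat(o['tool_rot']).as_matrix()[:,1])
cv2.imwrite('pics/w4.png',c['image'][:,:,::-1])
for s in silhouettes('probe',c)[:2]:
    p0=np.array([.486,.125]); r=minimize(lambda p:-iou(draw(c,probe(*p)),s['region']),p0,method='Nelder-Mead',options=dict(initial_simplex=[p0,p0+[.01,0],p0+[0,.01]])); print(s['conf'],s['bbox'],r.x,r.fun)
print(proj(c,[[.486,.125,.143],[.486,.125,.063]]))
E
```

```text
[0.48701922 0.07426524 0.23101108] [ 9.97383416e-01 -7.22878945e-02 -8.84350896e-04]
0.94 [289.9, 145.3, 331.2, 191.0] [0.48598716 0.12350613] -0.9137722802500431
0.62 [262.0, 18.5, 358.9, 216.3] [0.50813577 0.16758216] -0.13659383982549989
[[309.40703534 174.30470971]
 [311.25976781 167.63865467]]
```

View pics/w4.png

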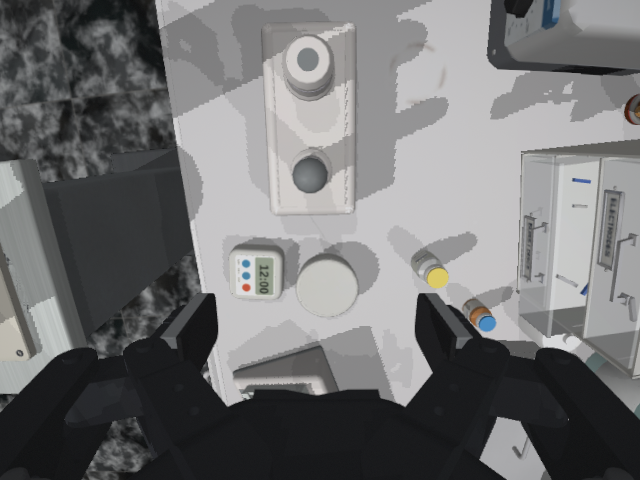

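Call:
drive_tool([
  [[-0.5,25,0],[0,0,0],1],
  [[-0.5,25,0],[0,0,0],1],
  [[0,0,-35],[0,0,0],1],
  [[0,0,-35],[0,0,0],1],
  [[0,0,-35],[0,0,0],1],
  [[0,0,-25],[0,0,0],1],
  [[0,0,-13],[0,0,0],1],
  [[0,0,0],[0,0,0],1],
])

```text
clock: 8.58
eef_pos: [0.4835, 0.1227, 0.0848]
tool_rot: [0.733, 0.681, -0.003, -0.002]
ft_force: [-0.6, -0.1, 0.2]
grip_width: 0.0854
grasp_force: 0.0
```

Call:
drive_tool([
  [[0,0,0],[0,0,0],0],
  [[0,0,0],[0,0,0],0],
  [[0,0,0],[0,0,0],0],
  [[0,0,0],[0,0,0],0],
  [[0,0,0],[0,0,0],0],
  [[0,0,0],[0,0,0],0],
  [[0,0,0],[0,0,0],0],
  [[0,0,0],[0,0,0],0],
])

```text
clock: 9.25
eef_pos: [0.4873, 0.1248, 0.0895]
tool_rot: [0.732, 0.681, 0.001, 0.001]
ft_force: [-1.0, -0.8, 6.3]
grip_width: 0.0247
grasp_force: 58.5
```

Call:
drive_tool([
  [[0,0,5],[0,0,0],0],
  [[0,0,15],[0,0,0],0],
  [[0,0,20],[0,0,0],0],
  [[0,0,25],[0,0,0],0],
  [[0,0,25],[0,0,0],0],
  [[0,0,20],[0,0,0],0],
  [[0,0,10],[0,0,0],0],
  [[0,0,0],[0,0,0],0],
])

```text
clock: 9.92
eef_pos: [0.4878, 0.1251, 0.2106]
tool_rot: [0.732, 0.681, 0.002, 0.001]
ft_force: [0.2, 0.7, -1.1]
grip_width: 0.0245
grasp_force: 58.9
```

```bash
python3 - <<'E'
from h import *
T=camera('side');c=camera('wrist')
o=get_obs(); print(o['eef_pos'],o['tool_rot'],o['ft_force'])
for k in (T,c):
    k['view']=np.array(k['view'])
    for s in silhouettes('probe',k)[:2]: print(s['conf'],s['bbox'])
# side picture: probe centerline
r=silhouettes('probe',T)[0]['region']; ys,xs=np.nonzero(r)
rows=np.unique(ys); print([(int(y),round(xs[ys==y].mean(),1),int((ys==y).sum())) for y in rows[::4]])
e=o['eef_pos']; print(proj(T,[e+[0,0,.019],e-[0,0,.071]]))
np.save('pp.npy',T['image']); u,v=proj(T,[e])[0].astype(int); a=T['image'][v-60:v+90,u-100:u+100,::-1]; b=c['image'][150:300,220:420,::-1]
cv2.imwrite('pics/s5.png',cv2.resize(np.hstack([a,b]),None,fx=2,fy=2,interpolation=2))
E
```

```text
[0.48602948 0.12463067 0.20747107] [ 7.31861550e-01  6.81453124e-01 -4.78721372e-04 -2.84814206e-04] [-1.02019708 -0.97133801 -1.04930714]
0.55 [266.8, 126.2, 287.9, 189.7]
0.96 [278.7, 238.5, 351.2, 394.5]
[(125, np.float64(279.5), 6), (129, np.float64(279.5), 10), (133, np.float64(279.5), 12), (137, np.float64(279.5), 12), (141, np.float64(280.5), 12), (145, np.float64(280.5), 12), (149, np.float64(280.5), 12), (153, np.float64(280.5), 12), (157, np.float64(280.0), 13), (161, np.float64(280.0), 13), (165, np.float64(279.5), 18), (169, np.float64(279.0), 19), (173, np.float64(279.0), 15), (177, np.float64(279.0), 13), (181, np.float64(279.5), 12), (185, np.float64(279.5), 10)]
[[277.54595409 146.0733829 ]
 [278.7529712  187.68471036]]
```

View pics/s5.png

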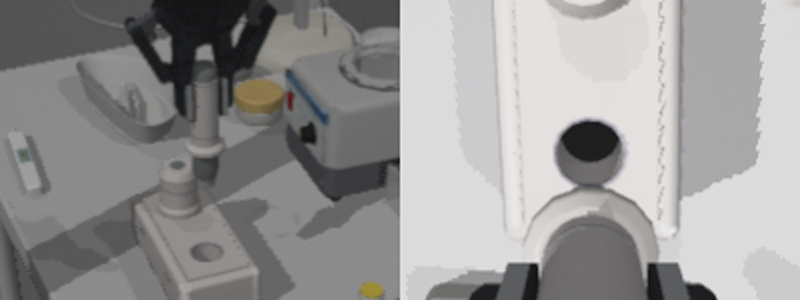

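Call:
drive_tool([
  [[-6.4,-31,-2.8],[0.508,-1.934,0],0],
  [[-6.4,-31,-2.8],[0.508,-1.934,0],0],
  [[-6.4,-31,-2.8],[0.508,-1.934,0],0],
  [[-6.4,-31,-2.8],[0.508,-1.934,0],0],
  [[-6.4,-31,-2.8],[0.508,-1.934,0],0],
  [[-6.4,-31,-2.8],[0.508,-1.934,0],0],
  [[-6.4,-31,-2.8],[0.508,-1.934,0],0],
  [[-6.4,-31,-2.8],[0.508,-1.934,0],0],
])

```text
clock: 10.83
eef_pos: [0.4338, -0.1242, 0.1847]
tool_rot: [0.725, 0.675, 0.123, 0.066]
ft_force: [0.8, -1.0, -1.0]
grip_width: 0.0244
grasp_force: 59.1
```

Call:
drive_tool([
  [[-6.4,-31,-2.8],[0.508,-1.934,0],0],
  [[-6.4,-31,-2.8],[0.508,-1.934,0],0],
  [[-6.4,-31,-2.8],[0,0,0],0],
  [[-6,-30.5,-3],[0,0,0],0],
  [[0,0,0],[0,0,0],0],
  [[0,0,0],[0,0,0],0],
  [[0,0,0],[0,0,0],0],
])

```text
clock: 11.42
eef_pos: [0.4093, -0.2462, 0.1733]
tool_rot: [0.721, 0.671, 0.153, 0.081]
ft_force: [0.0, 0.4, -1.7]
grip_width: 0.0247
grasp_force: 59.1
```

```bash
cat > chk.py <<'E'
from h import *
yaw=.257; n=R.from_euler('z',yaw).apply([-np.sin(np.radians(20)),0,np.cos(np.radians(20))])
def st():
    o=get_obs(); r=R.from_quat(o['tool_rot']); z=r.apply([0,0,1]); N=o['eef_pos']+.0745*z
    e=np.cross(z,-n); print('tcp',o['eef_pos'].round(4),'nose',N.round(4),'tilt err rotvec deg',np.degrees(e).round(2),'F',o['ft_force'].round(2),'Fn',(o['ft_force']@n).round(2),'t',o['clock'])
    return o,N
E
python3 - <<'E'
from chk import *
for i in range(3):
    S=camera('side'); o,N=st()
S['view']=np.array(S['view']); tile=np.array([.4542,-.2352,.047]); d=tile-N; print('d',d,'along n',d@n,'lat',(d-(d@n)*n).round(4)); 
E
```

```text
tcp [ 0.4095 -0.2457  0.1736] nose [ 0.4341 -0.2391  0.1036] tilt err rotvec deg [-0.09 -0.1  -0.04] F [ 0.79 -0.16 -1.45] Fn -1.61 t 11.4667
tcp [ 0.4098 -0.2455  0.1739] nose [ 0.4344 -0.2389  0.1039] tilt err rotvec deg [-0.08 -0.07 -0.04] F [-0.59  0.27 -1.4 ] Fn -1.14 t 11.5167
tcp [ 0.4101 -0.2455  0.1742] nose [ 0.4347 -0.2389  0.1041] tilt err rotvec deg [-0.06 -0.05 -0.03] F [-0.25  0.12 -0.53] Fn -0.43 t 11.5667
d [ 0.01954825  0.00372053 -0.05714461] along n -0.060488120494241515 lat [-0.0005 -0.0015 -0.0003]
```

Call:
drive_tool([
  [[3.6,0.6,-10.6],[0,0,0],0],
  [[3.6,0.6,-10.6],[0,0,0],0],
  [[3.6,0.6,-10.6],[0,0,0],0],
  [[3.6,0.6,-10.5],[0,0,0],0],
  [[0,0,0],[0,0,0],0],
  [[0,0,0],[0,0,0],0],
])

```text
clock: 12.07
eef_pos: [0.4244, -0.243, 0.1318]
tool_rot: [0.72, 0.672, 0.153, 0.081]
ft_force: [-1.0, 0.3, -1.3]
grip_width: 0.0246
grasp_force: 59.1
```

```bash
python3 - <<'E'
from chk import *
S=camera('side');c=camera('wrist');T=camera('top'); o,N=st()
pickle.dump((S,c,T,N),open('s6.pkl','wb')); ims=[]
for k in (S,c,T):
    k['view']=np.array(k['view']); print(proj(k,[N,[.4542,-.2352,.047]]).round(1).tolist())
u,v=proj(S,[N])[0].astype(int); a=S['image'][v-50:v+50,u-65:u+65,::-1]
u,v=proj(c,[N])[0].astype(int); v=min(v,430); b=c['image'][v-50:v+50,u-65:u+65,::-1]
cv2.imwrite('pics/s6.png',cv2.resize(np.hstack([a,b]),None,fx=3,fy=3,interpolation=2)); print(u,v)
E
```

```text
tcp [ 0.425  -0.2444  0.1331] nose [ 0.4497 -0.2379  0.0631] tilt err rotvec deg [0.03 0.05 0.02] F [-1.15 -0.25 -0.8 ] Fn -0.35 t 12.2167
[[351.0, 355.7], [352.2, 360.2]]
[[316.8, 252.1], [315.2, 243.6]]
[[427.9, 261.4], [424.6, 260.1]]
316 252
```

View pics/s6.png

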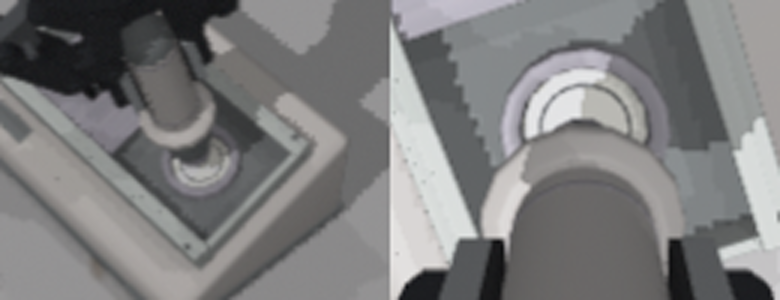

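```bash
python3 - <<'E'
from chk import *
from scipy.optimize import least_squares
S,c,T,N=pickle.load(open('s6.pkl','rb'))
ex=R.from_euler('z',yaw).apply([np.cos(np.radians(20)),0,np.sin(np.radians(20))]); ey=np.cross(n,ex)
a=np.linspace(0,2*np.pi,180)
ring=lambda C:C+.004*n+.0205*(np.cos(a)[:,None]*ex+np.sin(a)[:,None]*ey)
t0=np.array([.4542,-.2352,.047])
def rw(d):
    p=proj(c,ring(t0+d[0]*ex+d[1]*ey)); return np.r_[p[:,1].min()-216.8,p[:,0].min()-288.3,p[:,0].max()-343.7]
def rs(d):
    p=proj(S,ring(t0+d[0]*ex+d[1]*ey)); return np.r_[p[:,0].min()-339.5,p[:,0].max()-366.5,p[:,1].max()-370.8]
for f in (rw,rs):
    g=least_squares(f,[0,0]); print(g.x*1000,g.fun)
# probe in side view: shoulder lower rim & nose from prediction
for z in (0,.01,.04,.048): print(z,((proj(S,[N+z*n])[0]-[286,305])*3).round(0),((proj(c,[N+z*n])[0]-[251,202])*3).round(0))
d=N-t0; print('nose rel tile ex,ey,n mm',np.array([d@ex,d@ey,d@n])*1000)
cv2.imwrite('pics/s7.png',cv2.resize(S['image'][330:380,325:380,::-1],None,fx=10,fy=10,interpolation=cv2.INTER_CUBIC))
E
```

```text
[ 0.56886105 -0.19564691] [ 0.04811844 -1.05267169  1.05212314]
[ 2.2658665  -0.51054219] [ 0.40865803 -0.39983423  0.01187823]
0 [195. 152.] [197. 150.]
0.01 [191. 143.] [198. 164.]
0.04 [179. 116.] [198. 214.]
0.048 [176. 109.] [198. 230.]
nose rel tile ex,ey,n mm [ 0.74210598 -1.48560791 16.85172272]
```

View pics/s7.png

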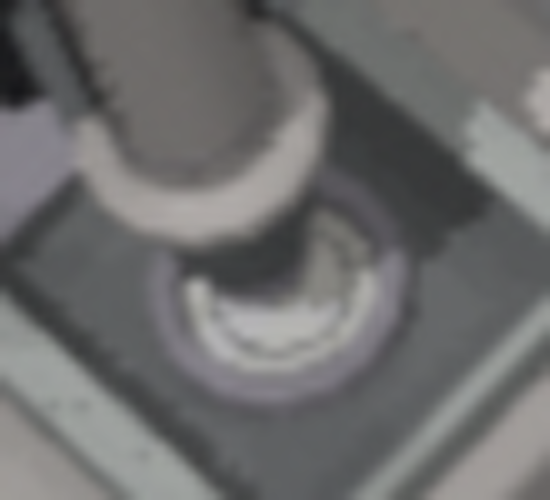

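Call:
drive_tool([
  [[2.1,1.8,-5.4],[0,0,0],0],
  [[2,0.5,-5.6],[0,0,0],0],
  [[0,0,0],[0,0,0],0],
  [[0,0,0],[0,0,0],0],
  [[0,0,0],[0,0,0],0],
])

```text
clock: 12.63
eef_pos: [0.4285, -0.2421, 0.1211]
tool_rot: [0.721, 0.671, 0.153, 0.082]
ft_force: [-1.0, -0.1, -1.7]
grip_width: 0.0252
grasp_force: 59.1
```

```bash
cat > avg.py <<'E'
from chk import *
ex=R.from_euler('z',yaw).apply([np.cos(np.radians(20)),0,np.sin(np.radians(20))]); ey=np.cross(n,ex)
t0=np.array([.4542,-.2352,.047])+.0012*ex-.0003*ey
B=np.array([ex,ey,n]); F=[];P=[];Z=[]
for i in range(14):
    camera('top'); o=get_obs(); z=R.from_quat(o['tool_rot']).apply([0,0,1]); F.append(B@o['ft_force']); P.append(B@(o['eef_pos']+.0745*z-t0)*1e3); Z.append(np.degrees(B@np.cross(z,-n)))
F,P,Z=map(np.array,(F,P,Z)); print('F',F.mean(0).round(2),'+-',(F.std(0)/14**.5).round(2),'nose rel',P.mean(0).round(2),P.std(0).round(2),'tilt',Z.mean(0).round(2),o['clock'])
E
python3 avg.py
```

```text
F [-0.7   0.03 -1.37] +- [0.15 0.14 0.13] nose rel [-0.73  0.02  4.37] [0.04 0.07 0.05] tilt [ 0.01  0.   -0.  ] 13.3333
```

Call:
drive_tool([
  [[1.0,0.3,-1.7],[0,0,0],0],
  [[0.9,0.2,-1.8],[0,0,0],0],
  [[0,0,0],[0,0,0],0],
  [[0,0,0],[0,0,0],0],
])

```text
clock: 13.67
eef_pos: [0.4305, -0.2416, 0.1176]
tool_rot: [0.721, 0.671, 0.153, 0.082]
ft_force: [-0.8, -0.0, -0.0]
grip_width: 0.0247
grasp_force: 59.1
```

```bash
python3 avg.py
```

```text
F [-0.39 -0.12 -0.7 ] +- [0.1  0.11 0.18] nose rel [-0.11  0.11  0.36] [0.01 0.01 0.02] tilt [ 0. -0. -0.] 14.3667
```

Call:
drive_tool([
  [[0.7,0.2,-1.9],[0,0,0],0],
  [[0,0,0],[0,0,0],0],
  [[0,0,0],[0,0,0],0],
  [[0,0,0],[0,0,0],0],
])

```text
clock: 14.7
eef_pos: [0.4313, -0.2415, 0.1158]
tool_rot: [0.721, 0.671, 0.153, 0.082]
ft_force: [0.4, -0.8, -0.1]
grip_width: 0.0246
grasp_force: 59.2
```

```bash
python3 avg.py
```

```text
F [-0.47 -0.01 -0.26] +- [0.17 0.15 0.1 ] nose rel [-0.02  0.06 -1.65] [0.01 0.01 0.01] tilt [0.01 0.   0.  ] 15.4
```

Call:
drive_tool([
  [[0.6,0.1,-1.6],[0,0,0],0],
  [[0,0,0],[0,0,0],0],
  [[0,0,0],[0,0,0],0],
  [[0,0,0],[0,0,0],0],
])

```text
clock: 15.73
eef_pos: [0.4318, -0.2413, 0.1142]
tool_rot: [0.721, 0.671, 0.153, 0.082]
ft_force: [-1.0, 0.5, 0.8]
grip_width: 0.0247
grasp_force: 59.2
```

```bash
python3 avg.py; python3 avg.py; python3 - <<'E'
from h import *
S=camera('side');c=camera('wrist'); a=S['image'][325:385,315:390,::-1]; b=c['image'][205:265,280:355,::-1]
cv2.imwrite('pics/s8.png',cv2.resize(np.hstack([a,b]),None,fx=5.3,fy=5.3,interpolation=2))
for s in silhouettes('shutter',S)[:1]: print(s['bbox'])
E
```

```text
F [-0.25  0.09  0.38] +- [0.11 0.12 0.12] nose rel [-0.04  0.06 -3.38] [0.01 0.01 0.01] tilt [ 0. -0. -0.] 16.4333
F [-0.42 -0.06  0.09] +- [0.09 0.11 0.13] nose rel [-0.04  0.06 -3.4 ] [0.01 0.02 0.01] tilt [ 0. -0. -0.] 17.1333
[310.9, 321.2, 330.6, 356.4]
```

View pics/s8.png

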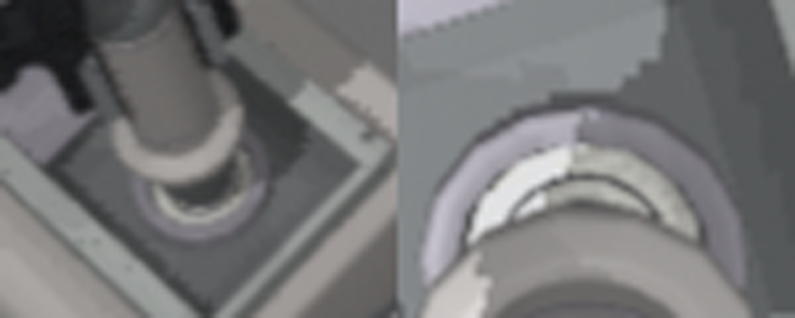

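```bash
python3 -c "from workcell import job_done; print(job_done())"
```

```text
the job is handed in; nothing more can be done
None
```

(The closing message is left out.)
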